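# Park the tin and the jar at the top of the display chute

## Robot

A 6-joint arm with a two-finger parallel gripper is mounted at the origin on the work surface. World frame = base frame: x ahead of the robot, y to its left, z up, the work surface at z = 0. Lengths are in mm, angles in rad, forces in N, time in s.
With the tool pointing down it reaches from about 350 to 975 mm from the base axis. Payload 7.1 kg.
Tool frame: the origin (TCP) lies at the very end of the fingers, on their centre line; the grasp point (between the pads) lies 19 mm behind it; y points along the fingers, z is the direction in which the jaws open and shut, and the axes are right-handed (so a half turn about y gives the same grasp; the last joint's range is limited). The gripper opens to 88 mm and grips with 3 to 60 N. Pads are 20 mm wide; open, the fingers measure 115 mm over their backs; the gripper's body (75 mm by 178 mm) begins 61 mm behind the grasp point.
Start: joints at [-1.136, 0.423, 1.63, -0, 1.089, -0.019], TCP at [274.004, -561.717, 222.675] pointing down, gripper open.
Joint ranges: [-3, 3], [-0.9, 2.11], [0.09, 2.58], [-1.31, 4.45], [0.11, 2.69], [-2.54, 2.54]. Speed limits (rad/s): [2.39, 2.39, 3.01, 3.14, 3.14, 3.14].

## Interface

Orientations are given as a rotation vector (axis times angle).
In Python, from workcell import ctrl gives the robot as it stands.
- The arm moves only by the shell command python3 -m jog 'ROWS'. ROWS is JSON, a list of rows, each a list of 3 entries, a list of its own where there are three numbers: the opening, from 0 (shut) to 1 (fully open), then the shift along the tool's x, y, z in cm, then the turn, a rotation vector about the tool's x, y, z in rad. In form: [[claw, [dx, dy, dz], [wx, wy, wz]], ...]. A call has 1 to 8 rows; each row is the pose to reach, as a shift and turn from the pose commanded when the call began, along the tool's axes at that moment; what a row does not reach only later rows make up. A row lasts 1/10 s, in which the tool goes at most 50 mm and 8.59 degrees, less where a joint would pass 70% of its speed; a pose out of reach is approached as far as the arm can. A call with a gripper value outside its range is refused whole. The fingers move at their own pace and stop on an object; the grip force is fixed at half the most. Time passes only in rows, so rows that repeat a pose let the fingers close. It gives the time, the measured TCP pose, the force and the opening at its end, in the units of the state.
- ctrl.get_obs(): the state, without advancing time (a new reading comes with each control period).
- ctrl.get_image(name): name is "scene" or "top"; returns a dict with "color" (420x560x3 uint8, red, green, blue), "z_map" (420x560 float32, mm along the optical axis (not along the pixel's ray), 0 where there is no reading), "fx", "fy", "cx", "cy" (pixels), "pose" (4x4, takes a point from camera to world coordinates). Camera axes: x right, y down, z forward; pixel columns grow to the right and rows downward; lengths in mm; the calibration is good to about 2 mm. A picture is of the moment at which its call begins.
- ctrl.close_job(): hands the job in, once; it reports no verdict.
The state is a dict: "t": time; "qpos": joint angles; "qvel": joint speeds; "joint_torque": joint torques, N m; "ee_pos": TCP position; "orientation": TCP orientation; "ft_force": force on the tool from outside, world axes, zero at the start; "moment": the same for the moment, N m; "width": finger opening in mm.
Only numpy, scipy, OpenCV 4.12 (cv2) and the standard library are available. Lean on these libraries where they do the work, as an engineer would, in place of code of your own. Each camera call takes 0.05 s, during which the arm holds its last target.

## Task

The tin and the jar lying at the low end of the two-gutter wooden chute must be parked at the top so that the low end is free for refilling. With the fingertips only, gently push each one up its own gutter, in either order, over the crest until it rests against the top stop and does not roll back. Do not lift or fling them, and leave everything else on the counter where it stands.

Things in the scene. Friction and masses are not known exactly. Their poses are not given: they have to be found in the camera images.
- chute: Two-gutter wooden display chute, fixed on the counter, 227 mm long (x -125 to +102), 198 mm wide, 78 mm tall. Origin under it on the counter; +x runs along the gutters to the top stop, z up. Gutter centres at y +47.5 mm (left) and -47.5 mm (right), each 87 mm wide between 8 mm cheeks that stand 22 mm above the climbing floor (64 mm above the counter from the crest on).
- climb: The chute's climbing floor, both gutters, 8 degrees steep. Origin on its upper face at the low lip, mid-width, 22 mm above the counter; x runs up the slope, y to the left, z square to the slope: a part lying on it has its axis at z = 33 mm.
- lip (a point): Middle of the top of the low lip's inner edge (chute x -115 mm), 34 mm above the counter and 12 mm over the floor. The lip is a cross bar 10 mm thick, open to the outside above its top, and the parts lean on it and overhang it by 10 mm.
- crest (a point): Middle of the crest, chute x +30 mm, floor 42 mm above the counter. Before it the floor climbs 8 degrees, after it dips 10 degrees to the top stop. A part whose centre has passed chute x +38 mm rolls on to the stop by itself and stays; short of the crest it rolls back to the lip.
- stop (a point): Middle of the top edge of the top stop's face: chute x +90 mm, 78 mm above the counter. The stop is a board 12 mm thick right across both gutters.
- left_seat (a point): Where the axis centre of a part lies when it rests against the top stop in the left gutter (chute x +57, y +47.5, 71 mm above the counter).
- right_seat (a point): The same in the right gutter (chute x +57, y -47.5, 71 mm above the counter).
- tin_center (a point): Centre of the lying food tin: a steel cylinder 66 mm in diameter and 82 mm long with a pale paper band, 0.2 to 0.42 kg. Its own y is its long axis, lying across the gutter; x and z turn as it rolls. It starts at the low end of one of the gutters, resting against the low lip, its axis at chute x -92.5 mm and 58.5 mm above the counter.
- jar_center (a point): Centre of the lying jar: amber glass body 66 mm in diameter and 64 mm long, then a neck and a 60 mm brass-coloured lid, 83 mm long in all, 0.22 to 0.45 kg. Axis along its own y; x and z turn as it rolls. It starts like the tin, in the other gutter.
- spare_tin: Bystander: upright tin 66 mm wide, 84 mm tall, beside the chute to its left; origin under it.
- pickle_jar: Bystander: upright green jar 60 mm wide, 90 mm tall, beside the chute to its right; origin under it.
- olive_bowl: Bystander: white bowl 90 mm wide, 40 mm tall, right of the chute's low end; origin under it.
- spoon: Bystander: steel spoon lying flat left of the chute's low end; origin at its underside.
- tasting_glass: Bystander: small white tasting cup 44 mm wide, 60 mm tall, right of the chute; origin under it.
Things that resemble listed ones, but are neither listed nor needed, are in the scene too. What is shaped like the part that bears jar_center but blue or red is not meant. What is shaped like the part that bears tin_center but turquoise is not meant.

How it is judged:
By the outcome, as a careful person would: the job done as asked, in the order asked, and still so for the second after the job is handed in, with the robot touching nothing.
It also fails if it takes over 51 s, if anything falls off the work surface, if the arm or the gripper's body presses on something with over 40 N, if the wrist force passes 120 N, or if a joint passes its speed limit or range.

## Working session

There is one attempt and no reset: what is moved stays moved. The work goes in short steps, Python scripts to look and compute and a shell command to move; the robot and the scene stay as the last step left them, time stands still between calls to the robot, and variables do not carry over. Pictures are saved under pics/ and viewed, and the job is handed in when it is done.

```bash
ls; mkdir -p pics
python3 - <<'E'
from workcell import ctrl
import cv2,numpy as np
for n in("scene","top"):
    d=ctrl.get_image(n); cv2.imwrite(f"pics/{n}0.png",d["color"][:,:,::-1]); np.savez(f"{n}0.npz",**d)
    print(n,d["fx"],d["cx"],d["cy"],np.round(d["pose"],3).tolist())
print(ctrl.get_obs())
E
```

```text
pics
scene 399.5590299005162 275.4779677261344 205.7927066448968 [[-0.494, 0.752, -0.435, 915.627], [0.869, 0.42, -0.262, 244.713], [-0.014, -0.508, -0.861, 853.854], [0.0, 0.0, 0.0, 1.0]]
top 405.4811658742969 283.18155865614045 210.58345105987692 [[-0.017, -0.993, 0.12, 414.228], [-1.0, 0.018, 0.008, 18.912], [-0.01, -0.12, -0.993, 1032.78], [0.0, 0.0, 0.0, 1.0]]
{'t': 0.1, 'qpos': array([-1.13598917e+00,  4.23756770e-01,  1.63059765e+00, -1.13169879e-05,
        1.08859071e+00, -1.89830433e-02]), 'qvel': array([-0.00050309, -0.00225522, -0.00125989,  0.00073482, -0.00074452,
       -0.00010358]), 'joint_torque': array([-3.35112254e-04, -5.45615137e+01, -2.74325484e+01,  6.45721285e-02,
        1.87938527e-02, -4.16920011e-05]), 'ee_pos': array([ 273.80650327, -561.28285456,  221.99046151]), 'orientation': array([-0.45501232,  1.97090095, -1.96823014]), 'ft_force': array([-0.04980017, -0.63866127, -0.31485727]), 'moment': array([-0.01524369, -0.02413414, -0.02195379]), 'width': 87.70351002524723}
```

View pics/scene0.png

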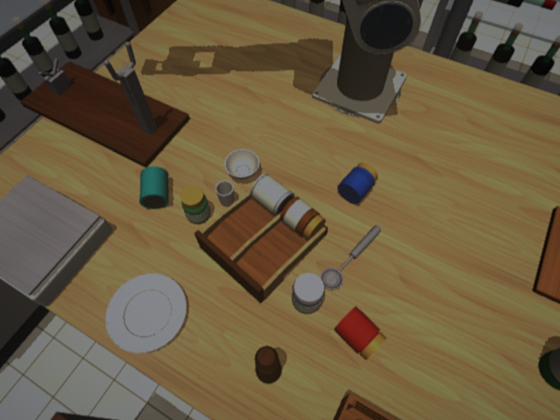

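View pics/top0.png

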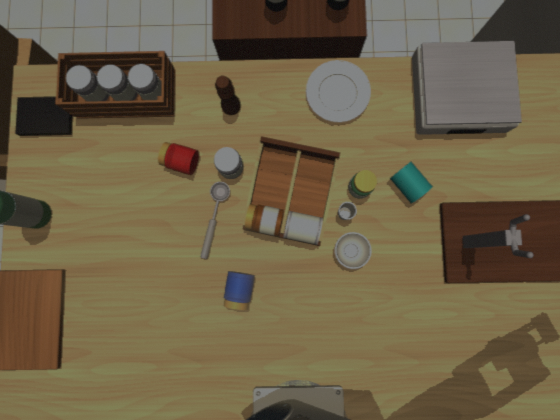

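The scene view shows the chute around (262,235), with the tin at (272,195) and the jar at (304,216) at its low end. The top view shows the stop board from (262,142) to (338,153), the jar at (268,220) in the left gutter and the tin at (303,228) in the right. Next I'll take measurements.

```bash
cat > h.py <<'E'
import numpy as np,cv2
def load(n): return dict(np.load(n))
def pts(d):
    h,w=d["z_map"].shape; u,v=np.meshgrid(np.arange(w),np.arange(h)); z=d["z_map"]
    P=np.stack([(u-d["cx"])/d["fx"]*z,(v-d["cy"])/d["fy"]*z,z],-1)
    return P@d["pose"][:3,:3].T+d["pose"][:3,3]
E
python3 - <<'E'
from h import *
a=load("top0.npz");b=load("scene0.npz")
for n,d in(("top",a),("scene",b)):
    P=pts(d);X=P.reshape(-1,3); 
    if n=="top": c=d["color"][110:270,200:400]; cv2.imwrite("pics/topcrop.png",cv2.resize(c,None,fx=4,fy=4,interpolation=cv2.INTER_CUBIC)[:,:,::-1][:600])
    else: c=d["color"][140:310,180:380]; cv2.imwrite("pics/scenecrop.png",cv2.resize(c,None,fx=3.5,fy=3.5,interpolation=cv2.INTER_CUBIC)[:,:,::-1])
    for (u,v) in ([(230,300),(300,146),(285,144),(325,151),(290,180),(270,165),(310,165),(265,220),(303,228)] if n=="top" else [(300,350),(262,235),(272,195),(304,216)]):
        print(n,u,v,P[v,u].round(1),d["color"][v,u])
E
```

```text
top 230 300 [321.3 156.3  54.5] [69 72 97]
top 300 146 [685.9 -16.7  79. ] [74 48 34]
top 285 144 [691.5  19.4  79.3] [70 43 27]
top 325 151 [672.1 -76.5  80.1] [72 44 31]
top 290 180 [610.1   8.6  42.8] [120  86  54]
top 270 165 [649.7  57.9  40.1] [106  71  44]
top 310 165 [648.6 -42.3  36.7] [110  73  45]
top 265 220 [506.4  69.1  94.1] [130 132 132]
top 303 228 [486.6 -19.1  89.6] [130 132 133]
scene 300 350 [757.1 198.4   0.8] [128 110  67]
scene 262 235 [587.8  10.2  44.8] [43 31 20]
scene 272 195 [508.   -8.6  88.6] [131 133 138]
scene 304 216 [521.2  79.7  89.2] [93 52 23]
```

Run:
```python
from h import *
for n in("top","scene"):
    d=load(n+"0.npz");P=pts(d);X=P.reshape(-1,3)
    m=(X[:,0]>450)&(X[:,0]<760)&(abs(X[:,1])<150)&(X[:,2]>15)&(X[:,2]<110)
    s=X[m]; 
    # height map picture in world, 2mm/pix... up=+x, left=+y
    H=np.zeros((160,160),np.float32)
    for x,y,z in s: 
        i=int((770-x)/2);j=int((150-y)/2)
        H[max(i,0),max(j,0)]=max(H[i,j],z)
    cv2.imwrite(f"pics/h_{n}.png",cv2.resize(cv2.applyColorMap((H*2.3).clip(0,255).astype(np.uint8),cv2.COLORMAP_JET),None,fx=3.7,fy=3.7,interpolation=cv2.INTER_NEAREST))
```

```text
(no output)
```

View pics/topcrop.png

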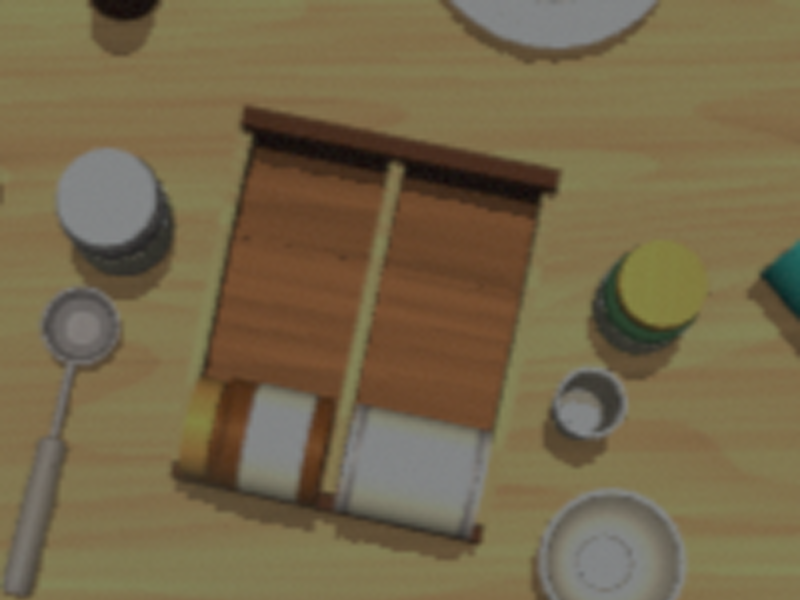

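View pics/scenecrop.png

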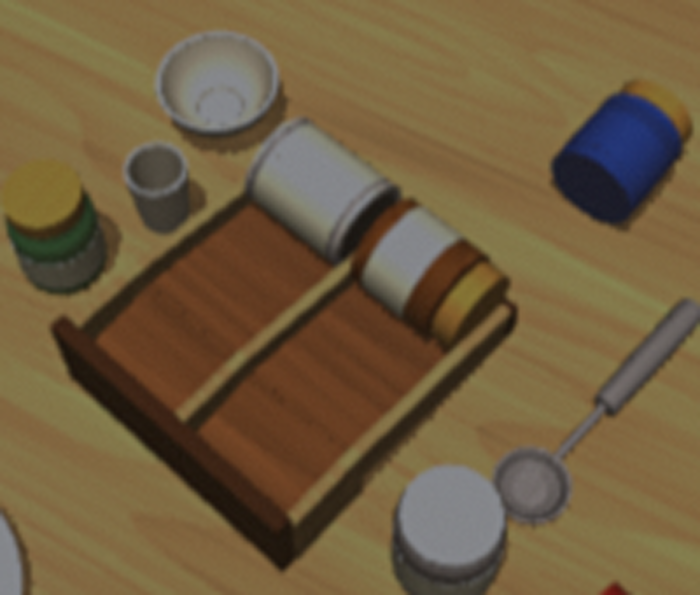

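View pics/h_top.png

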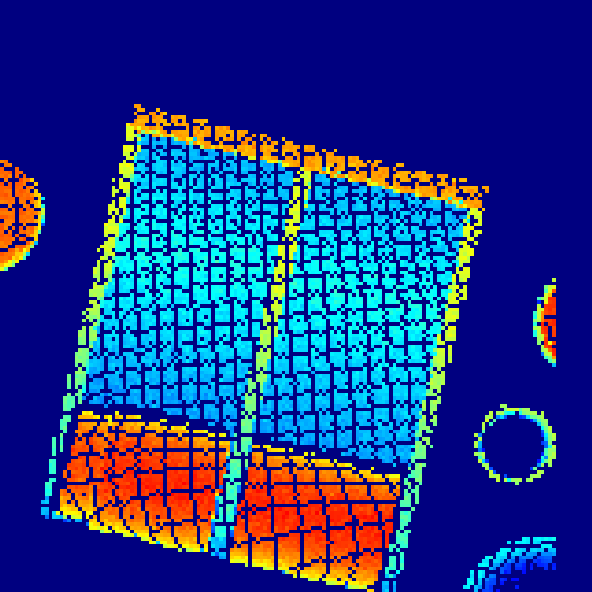

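The crops show the chute clearly. In the top crop the stop runs from (245,110) to (555,185) and the centre rib from (395,165) to (330,495). The height map agrees. Next I'll fit the chute frame from both views.

Run:
```python
from h import *
from scipy.optimize import least_squares
for n in("top","scene"):
    d=load(n+"0.npz");X=pts(d).reshape(-1,3);C=d["color"].reshape(-1,3).astype(int)
    m=(X[:,0]>640)&(X[:,0]<730)&(X[:,1]>-110)&(X[:,1]<100)&(X[:,2]>73)&(X[:,2]<86)
    S=X[m]; r=cv2.minAreaRect(S[:,:2].astype(np.float32)); 
    mu=S[:,:2].mean(0);w,V=np.linalg.eigh(np.cov(S[:,:2].T)); ax=V[:,1]; ax=ax*np.sign(ax[1])
    yaw=np.arctan2(-ax[0],ax[1])
    print(n,"stop",m.sum(),r,S[:,2].mean(),"yaw",yaw)
    ex=np.array([np.cos(yaw),np.sin(yaw)]);ey=np.array([-ex[1],ex[0]])
    q=S[:,:2]@np.c_[ex,ey]; lo,hi=np.percentile(q,[1,99],axis=0)
    o=(lo+hi)/2; org=np.c_[ex,ey]@(o-np.array([96,0])); print(" extent",hi-lo,"origin",org)
    Q=np.c_[(X[:,:2]-org)@np.c_[ex,ey],X[:,2]]
    for nm,s in(("left",1),("right",-1)):
        m=(abs(Q[:,1]-s*47.5)<30)&(Q[:,0]<-55)&(Q[:,0]>-135)&(Q[:,2]>68)
        c=Q[m]
        f=least_squares(lambda p:np.hypot(c[:,0]-p[0],c[:,2]-p[1])-33,[-92,58],loss="soft_l1").x
        m2=(abs(Q[:,1]-s*47.5)<60)&(Q[:,0]<-55)&(Q[:,0]>-135)&(Q[:,2]>72)
        print(" ",nm,m.sum(),f,"yrange",np.percentile(Q[m2,1],[1,99]))
    for lo in range(-50,90,20):
        m=(abs(abs(Q[:,1])-47.5)<30)&(Q[:,0]>lo)&(Q[:,0]<lo+20); print("  floor",lo+10,np.median(Q[m,2]).round(1),end="")
    for y in(-95,0,95):
        m=(abs(Q[:,1]-y)<12)&(Q[:,2]>56)&(Q[:,2]<70)&(Q[:,0]>0)&(Q[:,0]<75); print("\n cheek",y,np.percentile(Q[m,1],[5,50,95]),np.median(Q[m,2]))
```

```text
top stop 443 ((685.4572143554688, -16.08281707763672), (194.3297576904297, 13.904539108276367), 77.02830505371094) 79.0912546144416 yaw -0.22712522852579137
 extent [ 13.1321328  189.19275626] origin [591.9555979    5.97373284]
  left 661 [-92.7751161   59.56219889] yrange [-11.48162329  87.52457066]
  right 683 [-92.67647153  59.98922088] yrange [-88.40315572  11.3875185 ]
  floor -40 33.8  floor -20 36.6  floor 0 39.2  floor 20 42.1  floor 40 42.0  floor 60 38.5  floor 80 35.7
 cheek -95 [-99.34570598 -95.48211714 -91.83627336] 64.79227703964102

 cheek 0 [-4.55036102 -0.92173439  2.83399129] 65.0686034762897

 cheek 95 [89.96074128 93.63980314 97.67545177] 64.76616332683682
scene stop 548 ((685.802734375, -14.780960083007812), (194.32443237304688, 13.703720092773438), 76.93544006347656) 78.20437992191852 yaw -0.2267144813097958
 extent [ 12.57469061 191.83934904] origin [592.24256312   7.40654246]
  left 668 [-93.08806985  58.38520439] yrange [-11.28016192  87.49105472]
  right 603 [-92.91876871  58.93901401] yrange [-89.72038344  11.23056434]
  floor -40 32.9  floor -20 35.8  floor 0 38.5  floor 20 41.3  floor 40 40.9  floor 60 37.4  floor 80 35.0
 cheek -95 [-100.37991422  -95.01816242  -92.17038818] 63.40341203536747

 cheek 0 [-5.54908198 -0.76400642  2.6281396 ] 63.36762450025378

 cheek 95 [89.76783489 94.40959783 97.28884011] 63.45522397709448
```

```bash
cat >> h.py <<'E'
from scipy.spatial.transform import Rotation as R
YAW=-0.227; O=np.array([591.9,5.8])
EX=np.array([np.cos(YAW),np.sin(YAW)]);EY=np.array([-EX[1],EX[0]])
def c2w(x,y,z): return np.r_[O+EX*x+EY*y,z]
def w2c(p): return np.r_[(np.asarray(p)[:2]-O)@np.c_[EX,EY],p[2]]
def goal(x,y,z):
    """print shift (cm) and turn from present pose to chute-frame TCP x,y,z, tool down, jaws along chute y"""
    from workcell import ctrl
    o=ctrl.get_obs(); Rc=R.from_rotvec(o["orientation"])
    best=None
    for s in(1,-1):
        zz=np.r_[s*EY,0]; yy=np.array([0,0,-1.]); xx=np.cross(yy,zz)
        t=(Rc.inv()*R.from_matrix(np.c_[xx,yy,zz])).as_rotvec()
        if best is None or np.linalg.norm(t)<np.linalg.norm(best): best=t
    d=Rc.inv().apply(c2w(x,y,z)-o["ee_pos"])/10
    print("t",o["t"],"chute pos",w2c(o["ee_pos"]).round(1),"shift cm",d.round(2),"turn",best.round(3),"w",o["width"].round(1),"F",o["ft_force"].round(1),"q",o["qpos"].round(2))
E
python3 - <<'E'
from h import *
goal(-165,-47.5,222)
goal(-165,-47.5,130)
from workcell import ctrl
print(R.from_rotvec(ctrl.get_obs()["orientation"]).as_matrix().round(3))
E
```

```text
Traceback (most recent call last):
  File "h.py", line 22, in goal
    print("t",o["t"],"chute pos",w2c(o["ee_pos"]).round(1),"shift cm",d.round(2),"turn",best.round(3),"w",o["width"].round(1),"F",o["ft_force"].round(1),"q",o["qpos"].round(2))
                                                                                                          ^^^^^^^^^^^^^^^^
AttributeError: 'float' object has no attribute 'round'
```

```bash
sed -i 's/o\["width"\].round(1)/round(o["width"],1)/' h.py
python3 - <<'E'
from h import *
goal(-165,-47.5,222)
goal(-165,-47.5,130)
from workcell import ctrl
print(R.from_rotvec(ctrl.get_obs()["orientation"]).as_matrix().round(3))
E
```

```text
t 0.1 chute pos [-182.3 -624.1  222. ] shift cm [-37.64   0.06 -43.72] turn [0.001 0.681 0.   ] w 87.7 F [-0.  -0.6 -0.3] q [-1.14  0.42  1.63 -0.    1.09 -0.02]
t 0.1 chute pos [-182.3 -624.1  222. ] shift cm [-37.64   9.26 -43.71] turn [0.001 0.681 0.   ] w 87.7 F [-0.  -0.6 -0.3] q [-1.14  0.42  1.63 -0.    1.09 -0.02]
[[-0.899 -0.001  0.438]
 [-0.438  0.001 -0.899]
 [-0.    -1.    -0.001]]
```

```bash
python3 -m jog '[[0.3,[-4,0,-4.5],[0,0.1,0]],[0.3,[-8,0,-9],[0,0.2,0]],[0.3,[-12,0,-13.5],[0,0.3,0]],[0.3,[-15,0,-18],[0,0.4,0]],[0.3,[-19,0,-22],[0,0.5,0]],[0.3,[-23,0,-26],[0,0.6,0]],[0.3,[-26,0,-30],[0,0.681,0]],[0.3,[-29,0,-34],[0,0.681,0]]]'; python3 -c "
from h import *
goal(-165,-47.5,130)"
```

```text
t: 0.9
ee_pos: [375.5, -173.2, 222.7]
orientation: [-0.243, -2.1, 2.1]
ft_force: [0.9, 0.4, 0.6]
width: 28.0
t 0.9 chute pos [-170.6 -223.1  222.7] shift cm [ -0.5    9.27 -17.56] turn [ 0.    -0.003 -0.   ] w 28.0 F [0.9 0.4 0.6] q [-0.46  0.11  2.07  0.    0.96  1.34]
```

```bash
python3 -m jog '[[0.3,[-0.5,0,-4],[0,0,0]],[0.3,[-0.5,2,-8],[0,0,0]],[0.3,[-0.5,5,-12],[0,0,0]],[0.3,[-0.5,8,-15],[0,0,0]],[0.3,[-0.5,9,-16.5],[0,0,0]],[0.3,[-0.5,9,-16.5],[0,0,0]],[0.3,[-0.5,9,-16.5],[0,0,0]]]'; python3 -c "
from h import *
goal(-155,-47.5,50)"
```

```text
t: 1.6
ee_pos: [417.3, -15.5, 132.7]
orientation: [-0.238, -2.101, 2.102]
ft_force: [0.0, -1.3, 0.5]
width: 26.1
t 1.6 chute pos [-165.3  -60.   132.7] shift cm [-1.04  8.27 -1.25] turn [-0.     0.001  0.001] w 26.1 F [ 0.  -1.3  0.5] q [-0.07  0.27  2.14 -0.    0.73  1.73]
```

```bash
python3 -m jog '[[0.3,[0,2,-1.25],[0,0,0]],[0.3,[0,4,-1.25],[0,0,0]],[0.3,[0,6,-1.25],[0,0,0]],[0.3,[0,8.2,-1.25],[0,0,0]],[0.3,[-1,8.2,-1.25],[0,0,0]],[0.3,[-1,8.2,-1.25],[0,0,0]]]'
python3 - <<'E'
from h import *
from workcell import ctrl
goal(-140,-47.5,50)
d=ctrl.get_image("scene"); cv2.imwrite("pics/s1.png",cv2.resize(d["color"][120:310,170:400],None,fx=3,fy=3)[:,:,::-1])
E
```

```text
t: 2.2
ee_pos: [432.3, -6.5, 51.6]
orientation: [-0.244, -2.102, 2.101]
ft_force: [0.4, -0.2, 1.0]
width: 26.3
t 2.2 chute pos [-152.7  -47.9   51.6] shift cm [-1.27  0.17 -0.05] turn [ 0.    -0.002 -0.002] w 26.3 F [ 0.4 -0.2  1. ] q [-0.04  0.46  2.14 -0.    0.54  1.76]
```

View pics/s1.png

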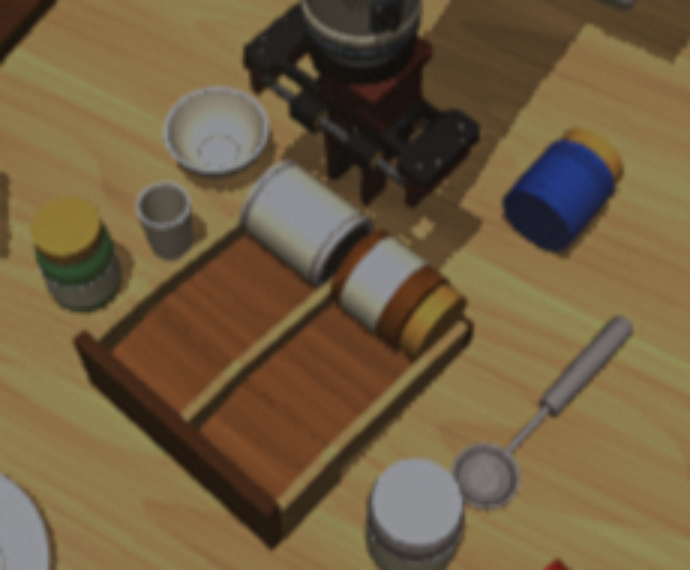

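The tin, with the two fingertips just behind it, is near (300,215) in the crop; nothing is touching. I'll project the expected fingertip positions to check the jaw direction.

Run:
```python
from h import *
from workcell import ctrl
d=ctrl.get_image("scene"); o=ctrl.get_obs(); Rm=R.from_rotvec(o["orientation"]).as_matrix()
im=cv2.resize(d["color"][120:310,170:400],None,fx=3,fy=3)[:,:,::-1].copy()
T=np.linalg.inv(d["pose"])
for l in([-13,0,0],[13,0,0],[-27,0,0],[27,0,0],[-13,-60,0],[13,-60,0],[-57,-90,0],[57,-90,0]):
  for sx in(-10,10):
    p=o["ee_pos"]+Rm@np.array([sx,l[1],l[0]]); c=T[:3,:3]@p+T[:3,3]
    u=d["fx"]*c[0]/c[2]+d["cx"];v=d["fy"]*c[1]/c[2]+d["cy"]
    cv2.circle(im,(int((u-170)*3),int((v-120)*3)),3,(0,255,0) if sx<0 else (255,0,255),-1)
cv2.imwrite("pics/s2.png",im)
```

```text
(no output)
```

View pics/s2.png

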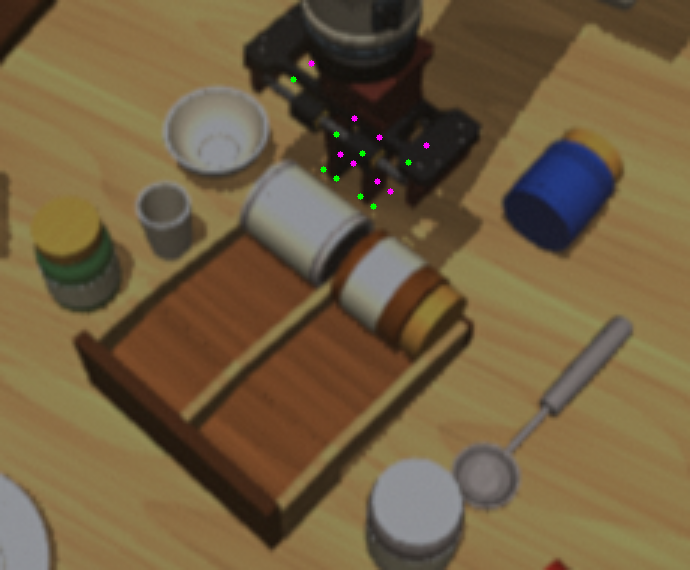

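The jaws line up with the gutter. Pushing the tin now, gently.

```bash
python3 -m jog '[[0.3,[-0.5,0,0],[0,0,0]],[0.3,[-1,0,0],[0,0,0]],[0.3,[-1.5,0,0],[0,0,0]],[0.3,[-2,0,0],[0,0,0]],[0.3,[-2.5,-0.1,0],[0,0,0]],[0.3,[-3,-0.1,0],[0,0,0]],[0.3,[-3.5,-0.2,0],[0,0,0]],[0.3,[-4,-0.2,0],[0,0,0]]]'
python3 - <<'E'
from h import *
from workcell import ctrl
goal(0,-47.5,62)
d=ctrl.get_image("top"); cv2.imwrite("pics/t3.png",cv2.resize(d["color"][110:270,200:400],None,fx=3,fy=3)[:,:,::-1])
E
```

```text
t: 3.1
ee_pos: [466.6, -14.3, 52.4]
orientation: [-0.234, -2.099, 2.099]
ft_force: [-7.3, 1.1, 5.1]
width: 26.2
t 3.1 chute pos [-117.6  -47.7   52.4] shift cm [-11.75  -1.03  -0.02] turn [-0.001 -0.     0.005] w 26.2 F [-7.3  1.1  5.1] q [-0.06  0.49  2.07  0.    0.59  1.74]
```

View pics/t3.png

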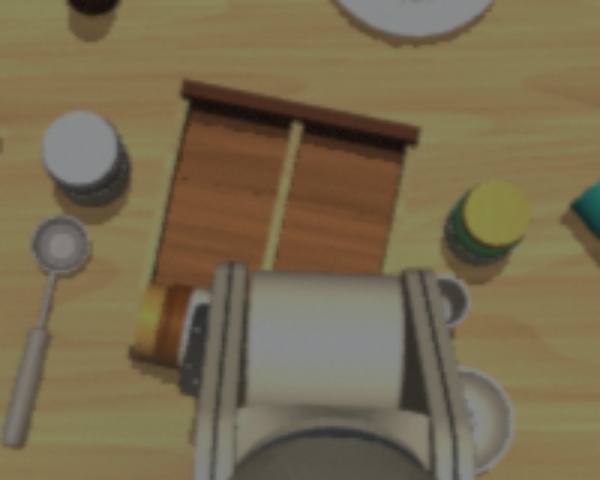

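The top view shows the arm covering the tin, with the jar's lid still at (150,320) and the neighbours untouched. The push force is modest, about 9 N. Continuing.

```bash
python3 -m jog '[[0.3,[-0.4,-0.05,0],[0,0,0]],[0.3,[-0.9,-0.1,0],[0,0,0]],[0.3,[-1.3,-0.15,0],[0,0,0]],[0.3,[-1.8,-0.2,0],[0,0,0]],[0.3,[-2.2,-0.25,0],[0,0,0]],[0.3,[-2.7,-0.3,0],[0,0,0]],[0.3,[-3.1,-0.35,0],[0,0,0]],[0.3,[-3.6,-0.4,0],[0,0,0]]]'
python3 - <<'E'
from h import *
from workcell import ctrl
goal(0,-47.5,62)
d=ctrl.get_image("scene"); cv2.imwrite("pics/s4.png",cv2.resize(d["color"][120:310,170:400],None,fx=3,fy=3)[:,:,::-1])
E
```

```text
t: 3.95
ee_pos: [501.3, -22.2, 56.3]
orientation: [-0.233, -2.098, 2.099]
ft_force: [-9.1, 2.5, 8.5]
width: 26.2
t 3.95 chute pos [-82.  -47.7  56.3] shift cm [-8.2  -0.62 -0.02] turn [-0.001 -0.     0.006] w 26.2 F [-9.1  2.5  8.5] q [-0.07  0.52  1.99  0.    0.64  1.73]
```

View pics/s4.png

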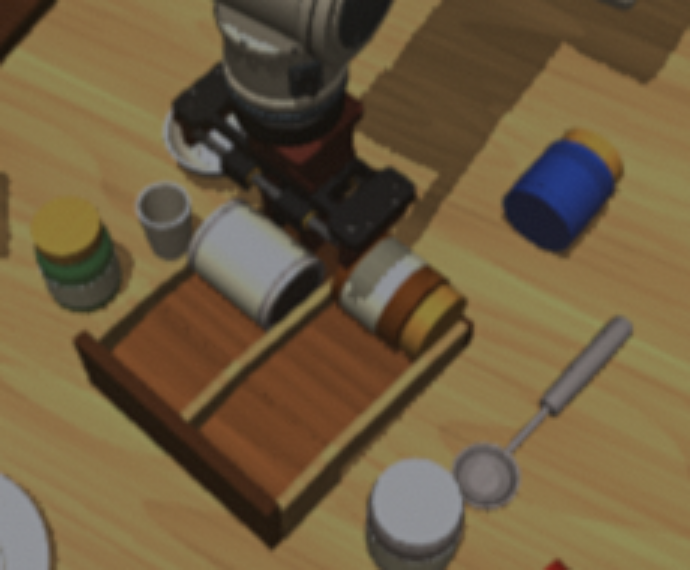

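The tin, at (255,260) in the crop, slides up evenly and square; the jar has not moved. I'll lift slightly faster to relieve the downward drag.

```bash
python3 -m jog '[[0.3,[-0.4,-0.1,0],[0,0,0]],[0.3,[-0.9,-0.2,0],[0,0,0]],[0.3,[-1.3,-0.3,0],[0,0,0]],[0.3,[-1.8,-0.4,0],[0,0,0]],[0.3,[-2.2,-0.5,0],[0,0,0]],[0.3,[-2.7,-0.55,0],[0,0,0]],[0.3,[-3.1,-0.6,0],[0,0,0]],[0.3,[-3.6,-0.7,0],[0,0,0]]]'
python3 - <<'E'
from h import *
goal(0,-47.5,66)
E
```

```text
t: 4.8
ee_pos: [536.7, -30.4, 63.3]
orientation: [-0.234, -2.099, 2.099]
ft_force: [-7.3, 1.3, 6.1]
width: 26.4
t 4.8 chute pos [-45.6 -47.7  63.3] shift cm [-4.56 -0.29 -0.02] turn [-0.001 -0.     0.005] w 26.4 F [-7.3  1.3  6.1] q [-0.08  0.54  1.91  0.    0.7   1.72]
```

```bash
python3 -m jog '[[0.3,[-0.4,-0.05,0],[0,0,0]],[0.3,[-0.9,-0.1,0],[0,0,0]],[0.3,[-1.3,-0.15,0],[0,0,0]],[0.3,[-1.8,-0.2,0],[0,0,0]],[0.3,[-2.2,-0.25,0],[0,0,0]],[0.3,[-2.6,-0.3,0],[0,0,0]],[0.3,[-3,-0.3,0],[0,0,0]],[0.3,[-3.4,-0.3,0],[0,0,0]]]'
python3 - <<'E'
from h import *
from workcell import ctrl
goal(0,-47.5,66)
d=ctrl.get_image("scene"); cv2.imwrite("pics/s5.png",cv2.resize(d["color"][120:310,170:400],None,fx=3,fy=3)[:,:,::-1])
E
```

```text
t: 5.6
ee_pos: [573.0, -38.5, 66.7]
orientation: [-0.241, -2.102, 2.102]
ft_force: [0.2, -0.5, -1.0]
width: 26.2
t 5.6 chute pos [ -8.5 -47.4  66.7] shift cm [-0.85  0.07  0.01] turn [ 0.    -0.    -0.001] w 26.2 F [ 0.2 -0.5 -1. ] q [-0.09  0.57  1.83 -0.    0.74  1.71]
```

View pics/s5.png

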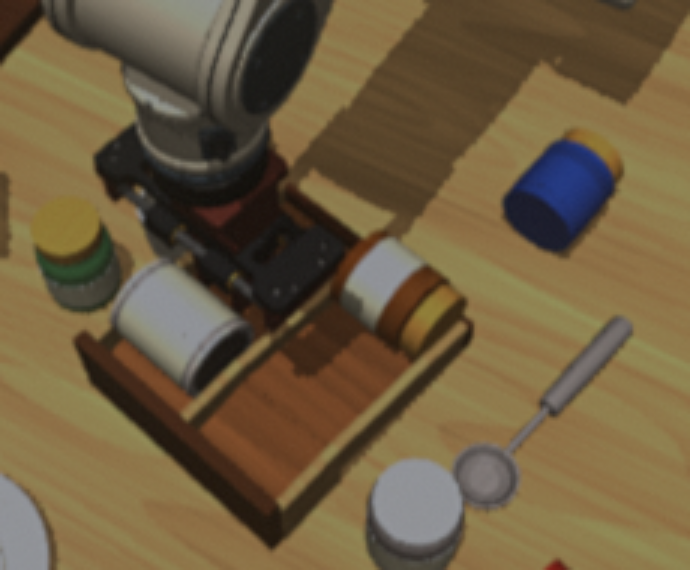

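The tin, at (180,325) in the crop, has crossed the crest and no longer touches the fingers. I'll hold still and measure.

```bash
cat >> h.py <<'E'
def parts(n,tag):
    from workcell import ctrl
    from scipy.optimize import least_squares
    d=ctrl.get_image(n); X=pts(d).reshape(-1,3); hsv=cv2.cvtColor(d["color"],cv2.COLOR_RGB2HSV).reshape(-1,3)
    Q=np.c_[(X[:,:2]-O)@np.c_[EX,EY],X[:,2]]
    for s in(1,-1):
        m=(abs(Q[:,1]-s*47.5)<38)&(abs(Q[:,0])<130)&(Q[:,2]>62)&(Q[:,2]<112)&~((Q[:,0]>84)&(Q[:,2]<84))
        # pale band/white only
        m&=(hsv[:,1]<40)&(hsv[:,2]>90)
        c=Q[m]
        if len(c)<30: print(s,"few"); continue
        f=least_squares(lambda p:np.hypot(c[:,0]-p[0],c[:,2]-p[1])-33,[np.median(c[:,0]),60],loss="soft_l1").x
        print(n,"L" if s>0 else "R",m.sum(),"axis x,z",f.round(1),"y",np.percentile(c[:,1],[2,98]).round(0))
    cv2.imwrite(f"pics/{tag}.png",cv2.resize(d["color"][120:310,170:400],None,fx=3,fy=3)[:,:,::-1])
E
python3 -m jog '[[0.3,[0,0,0],[0,0,0]],[0.3,[0,0,0],[0,0,0]],[0.3,[0,0,0],[0,0,0]],[0.3,[0,0,0],[0,0,0]],[0.3,[0,0,0],[0,0,0]]]'
python3 - <<'E'
from h import *
parts("scene","s6");goal(-40,-47.5,160)
E
```

```text
t: 6.15
ee_pos: [572.2, -38.4, 66.7]
orientation: [-0.24, -2.101, 2.101]
ft_force: [-0.0, -0.5, 0.5]
width: 26.3
scene L 306 axis x,z [-93.1  59.1] y [19. 51.]
scene R 720 axis x,z [57.  71.7] y [-84. -10.]
t 6.2 chute pos [ -9.3 -47.5  66.7] shift cm [ 3.07 -9.33  0.  ] turn [ 0. -0.  0.] w 26.5 F [ 0.2  0.5 -0.9] q [-0.09  0.57  1.83  0.    0.74  1.71]
```

View pics/s6.png

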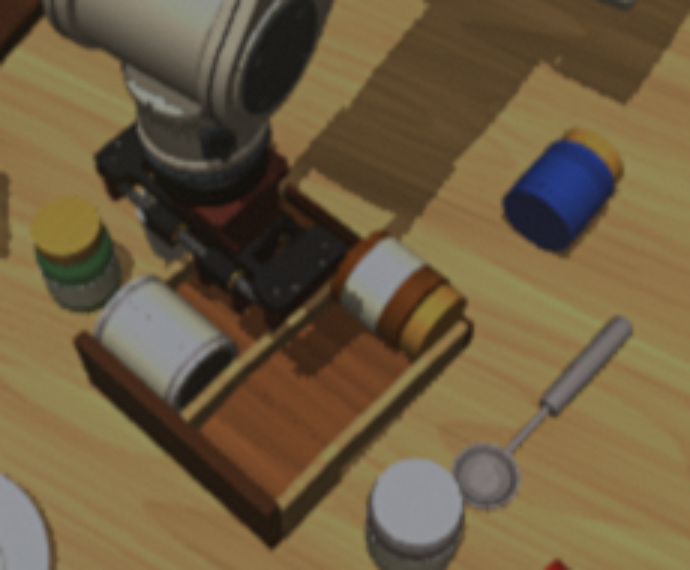

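The tin rests on its seat (axis x 57.0, z 71.7; image centre (165,340)). The jar hasn't moved. Moving to the jar now.

```bash
python3 -m jog '[[0.23,[0.5,-4,0],[0,0,0]],[0.23,[1,-8,0],[0,0,0]],[0.23,[4,-9.3,-2],[0,0,0]],[0.23,[8,-9.3,-5],[0,0,0]],[0.23,[12,-9.3,-7],[0,0,0]],[0.23,[15.5,-9.3,-8.5],[0,0,0]],[0.23,[15.5,-9.3,-8.5],[0,0,0]],[0.23,[15.5,-9.3,-8.5],[0,0,0]]]'
python3 - <<'E'
from h import *
goal(-160,38,51)
E
```

```text
t: 7.0
ee_pos: [440.4, 79.8, 160.1]
orientation: [-0.239, -2.103, 2.102]
ft_force: [0.4, -0.3, 0.2]
width: 20.3
t 7.0 chute pos [-164.3   38.   160.1] shift cm [-0.42 10.91  0.  ] turn [ 0.     0.001 -0.001] w 20.3 F [ 0.4 -0.3  0.2] q [ 0.15  0.26  2.06 -0.    0.82  1.95]
```

```bash
python3 -m jog '[[0.23,[0,3,0],[0,0,0]],[0.23,[0,6,0],[0,0,0]],[0.23,[0,9,0],[0,0,0]],[0.23,[0,10.9,0],[0,0,0]],[0.23,[-0.5,10.9,0],[0,0,0]],[0.23,[-1,10.9,0],[0,0,0]],[0.23,[-1.5,10.9,0],[0,0,0]],[0.23,[-2,10.9,0],[0,0,0]]]'
python3 - <<'E'
from h import *
parts("scene","s7");goal(-46,38,63)
E
```

```text
t: 7.8
ee_pos: [461.7, 74.7, 51.8]
orientation: [-0.243, -2.103, 2.101]
ft_force: [-0.2, 0.4, -0.4]
width: 20.3
scene L 308 axis x,z [-92.8  59. ] y [19. 52.]
scene R 723 axis x,z [57.  71.7] y [-84. -11.]
t 7.85 chute pos [-141.7   38.    51.8] shift cm [-9.57 -1.08 -0.01] turn [ 0.001 -0.001 -0.003] w 20.0 F [ 1.1  0.7 -0.2] q [ 0.13  0.49  2.07 -0.    0.58  1.93]
```

View pics/s7.png

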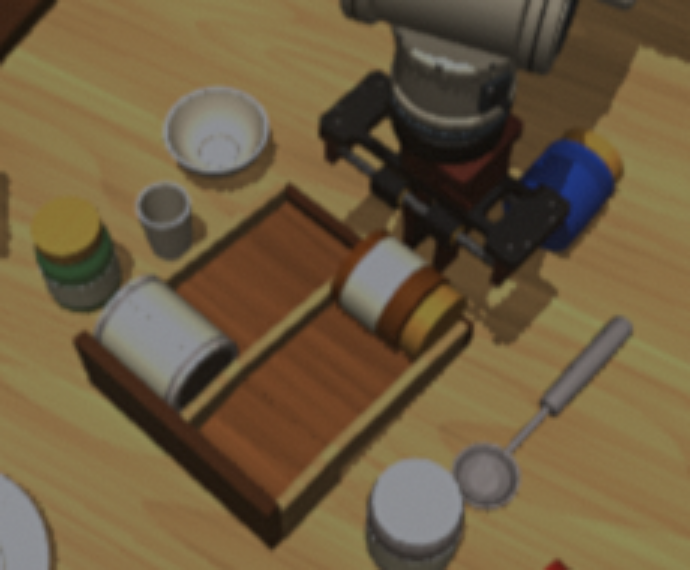

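The fingertips stand behind the jar body, around (420,240), with the jar at (400,295) and the tin still seated at (165,340). Pushing the jar.

```bash
python3 -m jog '[[0.23,[-0.4,0,0],[0,0,0]],[0.23,[-0.8,0,0],[0,0,0]],[0.23,[-1.2,-0.05,0],[0,0,0]],[0.23,[-1.6,-0.1,0],[0,0,0]],[0.23,[-2,-0.2,0],[0,0,0]],[0.23,[-2.4,-0.25,0],[0,0,0]],[0.23,[-2.8,-0.3,0],[0,0,0]],[0.23,[-3.2,-0.35,0],[0,0,0]]]'
python3 - <<'E'
from h import *
parts("scene","s8");goal(-46,38,63)
E
```

```text
t: 8.65
ee_pos: [488.7, 67.6, 54.0]
orientation: [-0.234, -2.098, 2.1]
ft_force: [-7.4, 1.6, 5.5]
width: 20.3
scene L 311 axis x,z [-69.4  62.3] y [19. 52.]
scene R 713 axis x,z [57.  71.7] y [-84. -11.]
t 8.7 chute pos [-113.1   37.3   54.2] shift cm [-6.7  -0.89 -0.07] turn [-0.001 -0.     0.003] w 20.1 F [-3.  -0.7  2.5] q [0.11 0.51 2.01 0.   0.62 1.91]
```

View pics/s8.png

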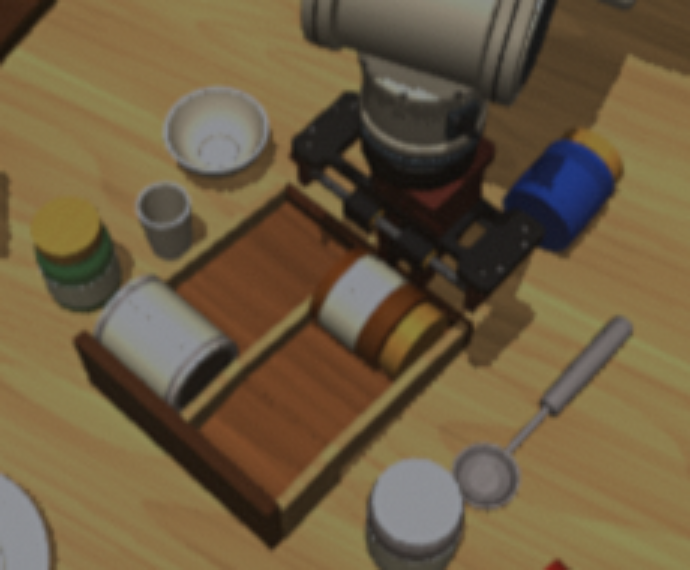

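The jar, now at (380,310), climbs squarely with its axis at x -69. Continuing.

```bash
python3 -m jog '[[0.23,[-0.4,-0.1,0],[0,0,0]],[0.23,[-0.8,-0.15,0],[0,0,0]],[0.23,[-1.3,-0.2,0],[0,0,0]],[0.23,[-1.7,-0.3,0],[0,0,0]],[0.23,[-2.1,-0.35,0],[0,0,0]],[0.23,[-2.6,-0.4,0],[0,0,0]],[0.23,[-3.0,-0.5,0],[0,0,0]],[0.23,[-3.5,-0.55,0],[0,0,0]]]'
python3 - <<'E'
from h import *
parts("scene","s9");goal(-46,38,64)
E
```

```text
t: 9.5
ee_pos: [522.6, 59.9, 59.5]
orientation: [-0.234, -2.098, 2.1]
ft_force: [-9.4, 1.1, 8.4]
width: 20.2
scene L 326 axis x,z [-34.7  67.2] y [19. 52.]
scene R 726 axis x,z [56.8 71.8] y [-85. -11.]
t 9.55 chute pos [-78.2  37.3  59.7] shift cm [-3.21 -0.43 -0.07] turn [-0.001 -0.     0.003] w 20.4 F [-3.6  0.4  1.7] q [0.09 0.53 1.93 0.   0.68 1.89]
```

View pics/s9.png

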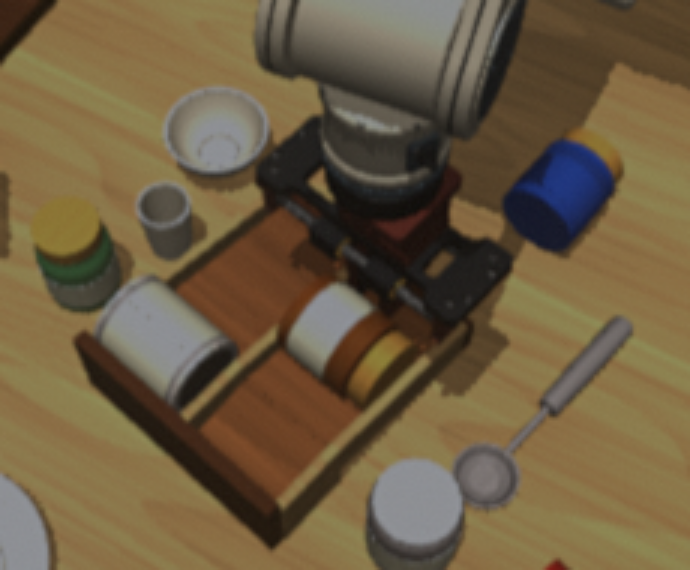

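The jar is at (345,340), axis x -35, and still square. Continuing.

```bash
python3 -m jog '[[0.23,[-0.4,-0.1,0],[0,0,0]],[0.23,[-0.8,-0.15,0],[0,0,0]],[0.23,[-1.3,-0.2,0],[0,0,0]],[0.23,[-1.7,-0.25,0],[0,0,0]],[0.23,[-2.1,-0.3,0],[0,0,0]],[0.23,[-2.6,-0.35,0],[0,0,0]],[0.23,[-3.0,-0.4,0],[0,0,0]],[0.23,[-3.5,-0.5,0],[0,0,0]]]'
python3 - <<'E'
from h import *
parts("scene","s10");goal(-2,38,67)
E
```

```text
t: 10.35
ee_pos: [556.9, 52.0, 64.5]
orientation: [-0.234, -2.099, 2.1]
ft_force: [-7.2, 2.0, 6.8]
width: 19.8
scene L 337 axis x,z [ 0.5 72.1] y [19. 52.]
scene R 728 axis x,z [56.9 71.8] y [-85. -11.]
t 10.4 chute pos [-42.8  37.4  64.8] shift cm [-4.08 -0.23 -0.06] turn [-0.    -0.     0.002] w 20.0 F [-3.3 -0.1  2.4] q [0.07 0.56 1.86 0.   0.72 1.87]
```

```bash
python3 -m jog '[[0.23,[-0.4,-0.05,0],[0,0,0]],[0.23,[-0.8,-0.1,0],[0,0,0]],[0.23,[-1.3,-0.1,0],[0,0,0]],[0.23,[-1.7,-0.15,0],[0,0,0]],[0.23,[-2.1,-0.15,0],[0,0,0]],[0.23,[-2.5,-0.2,0],[0,0,0]],[0.23,[-2.9,-0.2,0],[0,0,0]],[0.23,[-3.3,-0.2,0],[0,0,0]]]'
python3 - <<'E'
from h import *
parts("scene","s11");goal(-2,38,67)
E
```

```text
t: 11.2
ee_pos: [592.2, 44.4, 66.9]
orientation: [-0.241, -2.102, 2.102]
ft_force: [0.5, -0.1, 1.3]
width: 20.1
scene L 343 axis x,z [ 52.5 135.5] y [19. 51.]
scene R 726 axis x,z [57.  71.8] y [-84. -11.]
t 11.25 chute pos [-7.5 37.7 67. ] shift cm [-0.55 -0.   -0.03] turn [ 0.001 -0.    -0.002] w 20.3 F [ 0.9 -0.  -0.4] q [ 0.05  0.59  1.79 -0.    0.76  1.85]
```

View pics/s11.png

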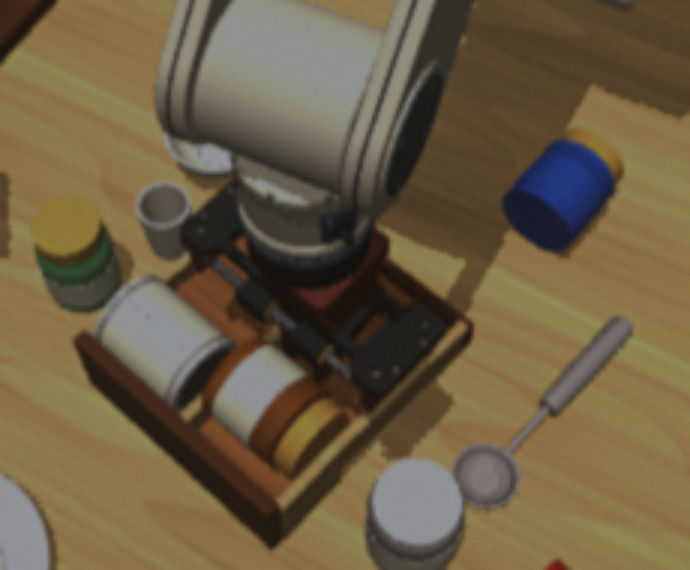

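The jar, at (270,405), is past the crest and rolling on (that fit took the mirror branch, with z 135). I'll hold, then lift clear.

```bash
python3 -m jog '[[0.23,[0,0,0],[0,0,0]],[0.23,[0,0,0],[0,0,0]],[0.23,[0.5,-3,0],[0,0,0]],[0.23,[1,-6,0],[0,0,0]],[0.23,[2,-9,0],[0,0,0]],[0.23,[6,-12,0],[0,0,0]],[0.23,[10,-13,0],[0,0,0]],[0.23,[14,-13,0],[0,0,0]]]' && python3 -m jog '[[0.23,[4,0,0],[0,0,0]],[0.23,[6,0,0],[0,0,0]],[0.23,[6,0,0],[0,0,0]],[0.23,[6,0,0],[0,0,0]]]'
python3 - <<'E'
from h import *
parts("scene","s12");parts("top","x")
from workcell import ctrl
d=ctrl.get_image("top"); cv2.imwrite("pics/t12.png",cv2.resize(d["color"][110:270,200:400],None,fx=3,fy=3)[:,:,::-1])
d=ctrl.get_image("scene");X=pts(d);Q=np.c_[(X.reshape(-1,3)[:,:2]-O)@np.c_[EX,EY],X.reshape(-1,3)[:,2]]
for s in(1,-1):
    m=(abs(Q[:,1]-s*40)<15)&(Q[:,0]>25)&(Q[:,0]<85)&(Q[:,2]>80)&(Q[:,2]<115); c=Q[m]; print(s,"top z",np.percentile(c[:,2],97).round(1),"x of top",np.median(c[c[:,2]>np.percentile(c[:,2],90),0]).round(1))
# bystander change vs. first picture
for n in("top","scene"):
    a=load(n+"0.npz")["color"];b=ctrl.get_image(n)["color"]; D=cv2.absdiff(a,b).max(2); cv2.imwrite(f"pics/diff_{n}.png",D*3 if False else np.clip(D.astype(int)*3,0,255).astype(np.uint8))
print(ctrl.get_obs()["t"])
E
```

```text
t: 12.05
ee_pos: [454.8, 76.3, 198.4]
orientation: [-0.244, -2.104, 2.102]
ft_force: [0.3, 1.2, 0.4]
width: 20.4
t: 12.45
ee_pos: [397.3, 89.6, 197.1]
orientation: [-0.241, -2.103, 2.102]
ft_force: [0.1, 1.2, 0.7]
width: 20.3
scene L 356 axis x,z [56.9 71.8] y [19. 52.]
scene R 721 axis x,z [56.9 71.8] y [-84. -11.]
top L 300 axis x,z [ 54.5 133.8] y [19. 51.]
top R 688 axis x,z [ 52.7 133.8] y [-84. -11.]
1 top z 106.2 x of top 57.1
-1 top z 106.0 x of top 57.2
12.75
```

View pics/s12.png

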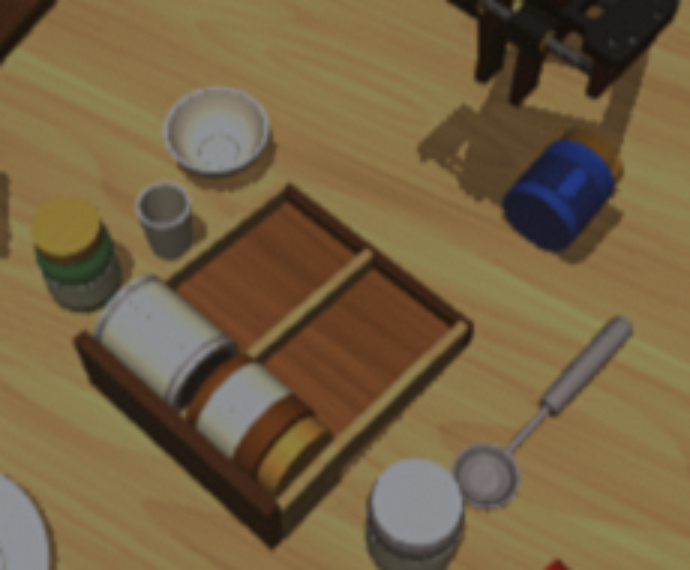

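View pics/diff_scene.png

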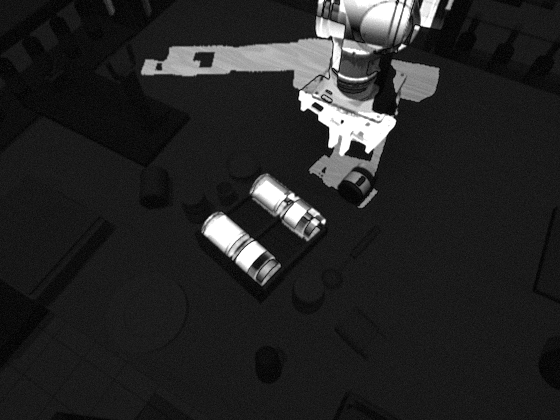

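View pics/t12.png

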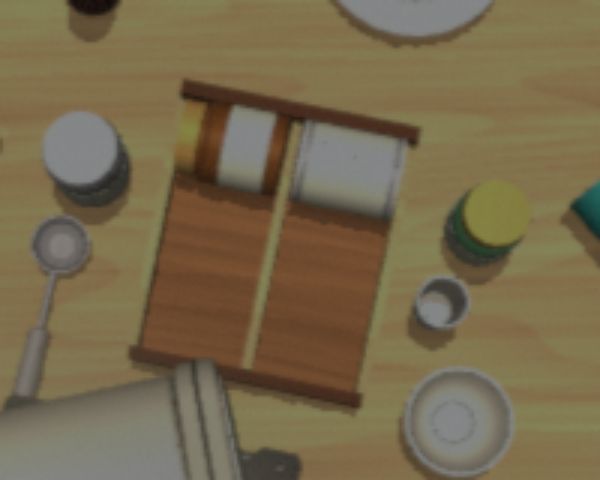

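Both views show the jar and the tin against the stop: (245,145) and (350,165) in the top crop. The low end is empty. The difference picture shows only the two parts, the arm and its shadow. Handing in.

```bash
python3 -c "
from workcell import ctrl
print(ctrl.close_job())"
```

```text
the job is handed in; nothing more can be done
None
```

I pushed the tin and then the jar up their gutters with the fingertips, at about 40–50 mm/s. The highest wrist force I read was about 13 N. Each part rolled on by itself over the crest to the top stop, and I handed the job in at about 12.8 s.

**Seats:** In the scene camera both axes lie at chute x 56.9 mm, 71.8 mm above the counter; the seats are at x 57 mm, 71 mm. The fingers were clear of everything, and the low end is empty.

**Everything else:** A before/after picture comparison from the scene camera shows only the two parts, the arm and its shadow changed. I did not view the same comparison from the top camera.

**Checks that disagreed:** The cylinder fit gave a false axis height of about 134–136 mm three times: once for the jar as it rolled, and for both parts in the last top view. It had fitted the curve upside down, so I discarded those results. The tops measured in the scene view (106 mm above the counter at chute x 57 mm) and the top picture itself show both parts seated.

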